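Change the blender from the short grinding cup to the tall cup

TASK

The grinding is done and a shake is next. Lift the short cup off the blender's motor base (it is already unlocked) and put it back in its own empty recess of the wooden cup rack over the sink; then put the tall cup on the motor base with its lugs in the slots, push it down against the spring and give it a quarter turn clockwise until it is locked. Leave the other things on the worktop where they are.

Things in the scene. Friction and masses are not known exactly. Their poses are not given: they have to be found in the camera images.
- blender_base: Motor base of a personal blender: round white housing, 112 mm diameter, 100 mm high, fixed, round button on its front (-x). Origin at the centre of its underside, z up. In its top: a round steel well of 70 mm bore. A cup set in it with its lugs in the slots rests on the spring plate, origin 88 mm above this origin; locked, its origin is at 81 mm and its lugs lie along this y axis.
- well (a point): Centre of the mouth of the well, level with the rim, 100 mm above the motor base's underside; axes as the motor base's. To turn a cup in the well, first push it down until its origin is 23 mm or more below this point (25 to 26 is right, 28 is the stop). A lug that is turned home and let go is lifted by the spring into a pocket under the rim and held there (origin 19 mm below this point).
- entry_slot (a point): In the well's rim at +x of the motor base, 38 mm from its axis, 100 mm up: middle of one of the two entry slots for the lugs, marked by a raised bar on the white rim; the other is across at -x. Each is 25 mm wide and reaches out to 44 mm from the axis. From the slots the lugs run 90 deg clockwise, seen from above, under the rim; the other way is blocked by a wall.
- locked_place (a point): Under the rim at -y of the motor base, 38 mm from its axis, 96 mm up: top of the pocket where the lug that went in at +x ends after its quarter turn (the other one at +y). A padlock mark on the white rim shows it. A wall stops the turn about 6 deg past this point, and the pocket leaves the lug as much play.
- spring_plate (a joint): Round grey spring plate, 63 mm diameter, the bottom of the motor base's well; its upper face is 12 mm below the rim at rest. Value in m: 0 at rest, grows as it is pushed straight down, to 0.016 at the stop. The spring pushes up with 3 N at rest and 0.6 N more for each mm (11 N at 13 mm).
- tall_cup: Tall cup of clear plastic, loose, mouth down on its grey collar in the right recess of the rack; 0.15 to 0.31 kg, 140 mm high; grip the clear wall, a 60 mm cylinder from 30 to 133 mm up. Collar 66 mm diameter, 24 mm high. Origin: centre of its underside, z up. Two equal lugs on the collar along +x and -x reach 41 mm from the axis, 18 mm wide, 8 to 15 mm up; half a turn makes no difference.
- short_cup: Short grinding cup, loose, same collar, lugs and 60 mm clear wall (30 to 73 mm up) as the tall cup but only 80 mm high, 0.1 to 0.2 kg. Origin at the centre of the collar's underside, z up, lugs along +x and -x. At the start it stands in the well of the motor base, unlocked, lugs in the slots, and lifts straight off.
- cup_rack: Light wooden cup rack, 100 (x) by 225 (y) by 20 mm high, lying fixed across the sink, with two round recesses 72 mm in diameter and 6 mm deep. A small dark flat silhouette on its front lip (-x) labels each recess: a short cup for the left (+y), a tall cup for the right (-y). Origin at the centre of its underside.
- short_slot (a point): Centre of the floor of the short cup's recess in the rack, 14 mm above the rack's underside; axes as the rack's. The short cup, home, has its origin here, at any yaw; its lugs stay above the wood.
- tall_slot (a point): Centre of the floor of the tall cup's recess in the rack, 14 mm above the rack's underside; here the tall cup stands at the start, at any yaw.
- espresso_cup: Bystander: small white espresso cup with a handle, 58 by 87 by 51 mm, standing left of the motor base. Origin under its centre.
- jigger: Bystander: steel double-cone bar measure, 46 mm diameter, 87 mm high, standing. Origin under its centre.
- print_glass: Bystander: drinking glass with a check pattern, 67 mm diameter, 81 mm high. Origin under its centre.
- pantry_jar: Bystander: clip-top glass jar with dark contents, 96 by 91 by 177 mm. Origin under its centre.
- soap_bottle: Bystander: pump bottle of hand soap, 51 by 80 by 168 mm. Origin under its centre.
- teaspoon: Bystander: steel teaspoon lying flat, 130 by 26 by 11 mm. Origin under its centre.

How it is judged (in metres and radians):
On the way, in this order (a step that is already met when the one before it is completed fails the run):
1. the short cup stands in its own recess of the rack, let go (horizontal distance between short_cup and short_slot below 0.006 m and z of short_cup in the frame of short_slot below 0.003 m and angle between short_cup's own z axis and vertical below 0.06 rad and linear speed of short_cup below 0.02 m/s and angular speed of short_cup below 0.1 rad/s and contact force between short_cup and the fingers below 0.3 N), for 0.2 s.
2. the tall cup is locked on the motor base, let go (horizontal distance between tall_cup and blender_base below 0.005 m and z of tall_cup in the frame of blender_base between 0.0775 and 0.0835 m and angle between the x axis of tall_cup and the y axis of blender_base, either way round below 0.16 rad and angle between tall_cup's own z axis and vertical below 0.06 rad and linear speed of tall_cup below 0.02 m/s and angular speed of tall_cup below 0.1 rad/s and contact force between tall_cup and the fingers below 0.3 N), for 0.2 s.
At the end, for the whole second after the job is handed in: Short cup upright in its own recess (6 mm sideways, under 3 mm above its floor). Tall cup locked: within 5 mm of the base's axis, upright, lugs within 9 degrees of the padlock marks' line, origin 77.5 to 83.5 mm above the base's underside. Both let go and at rest (all of step 1 and all of step 2); the robot touches nothing.
It fails at once if one of the bystanders is moved by more than 30 mm (distance of any of espresso_cup, jigger, print_glass, pantry_jar, soap_bottle, teaspoon from where it was at the start of the episode above 0.03 m).
It fails at once if one of the standing bystanders is knocked over (angle between any of espresso_cup, jigger, print_glass, pantry_jar, soap_bottle's own z axis and vertical above 0.4 rad).
It also fails if it takes over 51 s, if anything falls off the work surface, if the arm or the gripper's body presses on something with over 40 N, if the wrist force passes 120 N, or if a joint passes its speed limit or range.

ROBOT

A 6-joint arm with a two-finger parallel gripper is mounted at the origin on a cart in front of the work surface, level with it; the furniture and walls round the work are solid. World frame = base frame: x ahead of the robot, y to its left, z up, the work surface at z = 0. Lengths are in mm, angles in rad, forces in N, time in s.
With the tool pointing down it reaches from about 300 to 950 mm from the base axis. Payload 3.1 kg.
Tool frame: the origin (TCP) lies at the very end of the fingers, on their centre line; the grasp point (between the pads) lies 19 mm behind it (robot.hold_point_z is the distance from the TCP to the grasp point, in mm); z points along the fingers, y is the line along which they close (so a half turn about z gives the same grasp; the last joint's range is limited). The gripper opens to 85 mm and grips with 20 to 120 N. Pads are 22 mm wide; open, the fingers measure 114 mm over their backs; the gripper's body (76 mm by 85 mm) begins 54 mm behind the grasp point. The pads swing forward as they close: fully open they stand 13 mm farther back than shut.
Start: joints at [-1.349, 0.308, 1.634, -0, 1.2, -0.07], TCP at [179.771, -598.594, 231.272] pointing down, gripper open.
Joint ranges: [-3.06, 3.06], [-0.79, 1.96], [0.05, 2.63], [-1.19, 4.34], [0.05, 2.64], [-2.94, 2.94]. Speed limits (rad/s): [2.79, 2.79, 3.14, 3.14, 3.14, 3.14].

INTERFACE

Orientations are given as a unit quaternion [w, x, y, z].
In Python, from station import robot, eyes gives the robot as it stands (robot), with the cameras (eyes).
- The arm moves only by the tool inch_along, called after ">>>" as name(argument=value, ...) on one line, values as JSON. Schema: {"type":"object","properties":{"ticks":{"type":"array","items":{"type":"array","items":{"type":"number"},"minItems":7,"maxItems":7},"minItems":1,"maxItems":20},"force":{"type":"number"},"only":{"type":"string"},"quiet":{"type":"boolean"},"lines":{"type":"string"}},"required":["ticks"],"additionalProperties":false}. ticks is a list of rows, 1 to 20 of them, each of 7 numbers: a rotation vector rx, ry, rz in normalised numbers (1 is 2 pi rad), then dx, dy, dz in parts of the range, where 1.0 means 600 mm, then the opening from 0.0 (shut) to 1.0 (fully open); each row is the pose to reach, as a shift and turn from the pose commanded when the call began, along the tool's axes at that moment; what a row does not reach only later rows make up. A row lasts 1/8 s, in which the tool goes at most 62.5 mm and 0.188 rad, less where a joint would pass 70% of its speed; a pose out of reach is approached as far as the arm can. The fingers move at their own pace and stop on an object; force is the grip in N (left out, the last holds). Time passes only in rows, so rows that do not move let the fingers close. The tool returns the time, the measured TCP pose, the force, the opening and the grip force at its end. only (a regular expression) keeps the lines of the reply that match it, lines (a string "A,B") keeps lines A to B, and quiet returns only ok. A shift or turn number past 1, either way, is cut back to 1. Input that does not fit is refused with a message, and nothing moves.
- robot.sense(): the state, without advancing time (a new reading comes with each control period).
- eyes.snapshot(name): name is "side" or "top" or "wrist"; returns a dict with "pixels" (400x640x3 uint8, red, green, blue), "range_z" (400x640 float32, mm along the optical axis (not along the pixel's ray), 0 where there is no reading), "fx", "fy", "cx", "cy" (pixels), "camera_from_world" (4x4, takes a point from world to camera coordinates). Camera axes: x right, y up, looking along -z (the intrinsics and any distortion apply to the point x, -y, -z); pixel columns grow to the right and rows downward; lengths in mm; the calibration is good to about 2 mm. A picture is of the moment at which its call begins.
- robot.close_job(): hands the job in; it is judged then, once.
The state is a dict: "clock": time; "q": joint angles; "qd": joint speeds; "joint_torque": joint torques, N m; "ee_pos": TCP position; "tcp_rot": TCP orientation; "contact_force": force on the tool from outside, world axes, zero at the start; "ft_torque": the same for the moment, N m; "opening": opening from 0.0 (shut) to 1.0 (fully open); "grasp_force": force on a finger pad.
Only numpy, scipy, OpenCV 4.12 (cv2) and the standard library are available. Lean on these libraries where they do the work, as an engineer would, in place of code of your own. Each camera call takes 0.05 s, during which the arm holds its last target. There are 200 camera calls.

## Working session

There is one attempt and no reset: what is moved stays moved. The work goes in short steps, Python scripts to look and compute and a tool call to move; the robot and the scene stay as the last step left them, time stands still between calls to the robot, and variables do not carry over. Pictures are saved under pics/ and viewed, at most 10 in all, crops included, and the job is handed in when it is done.

```bash
ls; mkdir -p pics; cat > h.py <<'E'
import numpy as np,cv2
from station import robot, eyes
def cam(n):
    s=eyes.snapshot(n); np.savez('/tmp/'+n+'.npz',**s); return s
def ld(n): return dict(np.load('/tmp/'+n+'.npz'))
def save(s,name,crop=None,k=1):
    p=s['pixels'][...,::-1]
    if crop: x0,y0,x1,y1=crop; p=p[y0:y1,x0:x1]
    cv2.imwrite('pics/'+name+'.png',cv2.resize(p,None,fx=k,fy=k,interpolation=cv2.INTER_CUBIC))
def cloud(s):
    v,u=np.mgrid[0:400,0:640]; z=s['range_z']
    P=np.stack([(u-s['cx'])/s['fx']*z,-(v-s['cy'])/s['fy']*z,-z,np.ones_like(z)],-1)
    W=P@np.linalg.inv(s['camera_from_world']).T
    W=W[...,:3]; W[z<=0]=np.nan; return W
def atz(s,u,v,h):
    T=np.linalg.inv(s['camera_from_world']); d=T[:3,:3]@np.array([(u-s['cx'])/s['fx'],-(v-s['cy'])/s['fy'],-1]); o=T[:3,3]
    return o+d*(h-o[2])/d[2]
def proj(s,p):
    c=s['camera_from_world']@np.append(p,1); return s['fx']*c[0]/-c[2]+s['cx'],-s['fy']*c[1]/-c[2]+s['cy']
E
python3 - <<'E'
from h import *
for n in('top','side'):
    s=cam(n); save(s,n); print(n,[k for k in s],s['fx'],np.linalg.inv(s['camera_from_world'])[:3].round(3))
s=ld('top'); 
print(robot.sense())
E
```

```text
pics
station.py
top ['pixels', 'range_z', 'fx', 'fy', 'cx', 'cy', 'camera_from_world'] 519.5157032176568 [[ 2.000000e-03  9.870000e-01 -1.620000e-01  3.253860e+02]
 [-1.000000e+00  5.000000e-03  1.900000e-02 -2.819980e+02]
 [ 2.000000e-02  1.620000e-01  9.870000e-01  1.249341e+03]]
side ['pixels', 'range_z', 'fx', 'fy', 'cx', 'cy', 'camera_from_world'] 486.61442331921705 [[ 8.700000e-01  2.170000e-01 -4.430000e-01  9.434500e+01]
 [-4.930000e-01  3.880000e-01 -7.780000e-01 -1.044707e+03]
 [ 3.000000e-03  8.950000e-01  4.450000e-01  5.111600e+02]]
{'clock': 0.1, 'q': array([-1.34871780e+00,  3.08908964e-01,  1.63505005e+00,  2.88725755e-05,
        1.19967939e+00, -6.97255415e-02]), 'qd': array([-2.85664351e-05, -2.69215309e-03, -2.49506466e-03,  2.44895606e-05,
        1.48171530e-03,  6.63934946e-04]), 'joint_torque': array([-6.31010898e-04, -4.16406977e+01, -2.77644539e+01, -1.48032050e-04,
        4.04142018e-03,  7.96635675e-06]), 'ee_pos': array([ 179.60549427, -597.87346533,  230.17186905]), 'tcp_rot': array([-1.02093601e-03,  9.89375412e-01,  1.45379667e-01, -6.44348464e-05]), 'contact_force': array([-0.21845558, -0.02775262,  0.71123253]), 'ft_torque': array([-0.04836353,  0.01518278, -0.00795481]), 'grasp_force': 0.0, 'opening': 0.9951669317212569}
```

View pics/top.png

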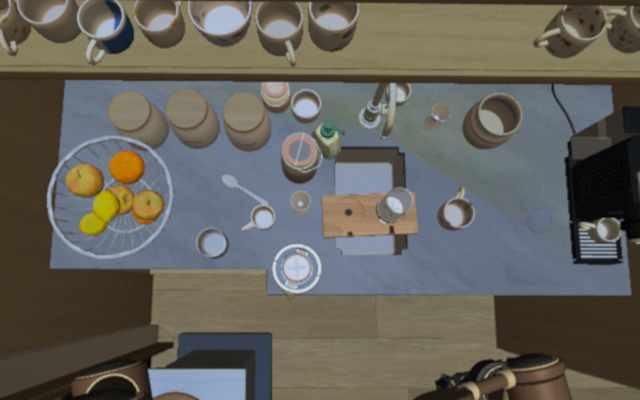

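View pics/side.png

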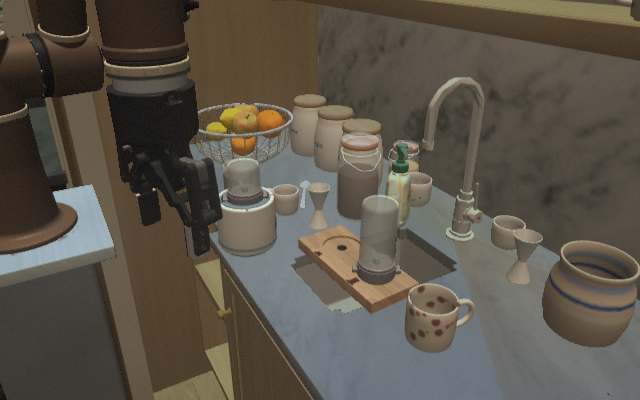

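The top view shows the motor base at about (297,268), the empty short recess at (348,212), the tall cup at (397,205), the jigger at (300,201) and the espresso cup at (262,217). The side view agrees. Next I enlarge and measure.

```bash
python3 - <<'E'
from h import *
s=ld('top'); save(s,'topc',(240,170,430,310),4)
W=cloud(s)
for u,v in [(297,268),(277,268),(320,268),(297,249),(297,289),(348,212),(365,205),(397,193),(404,190),(330,240),(330,225),(410,225),(300,201),(262,217),(325,197)]: print(u,v,W[v,u].round(0))
t=ld('side'); V=cloud(t)
for u,v in [(242,165),(242,205),(265,203),(378,202),(340,246),(247,240)]: print('s',u,v,V[v,u].round(0))
E
```

```text
297 268 [ 375. -281.  167.]
277 268 [ 378. -237.   98.]
320 268 [ 378. -332.  101.]
297 249 [ 422. -281.   68.]
297 289 [ 332. -281.  101.]
348 212 [ 516. -403.   17.]
365 205 [ 533. -444.   19.]
397 193 [ 537. -496.  153.]
404 190 [ 543. -511.  154.]
330 240 [ 450. -360.    3.]
330 225 [ 484. -359.   20.]
410 225 [ 484. -550.   23.]
300 201 [ 538. -287.   41.]
262 217 [ 505. -196.    1.]
325 197 [ 552. -348.   18.]
s 242 165 [ 374. -285.  167.]
s 242 205 [ 360. -307.  100.]
s 265 203 [ 400. -320.  100.]
s 378 202 [ 518. -499.  153.]
s 340 246 [ 515. -396.   14.]
s 247 240 [ 357. -329.   39.]
```

View pics/topc.png

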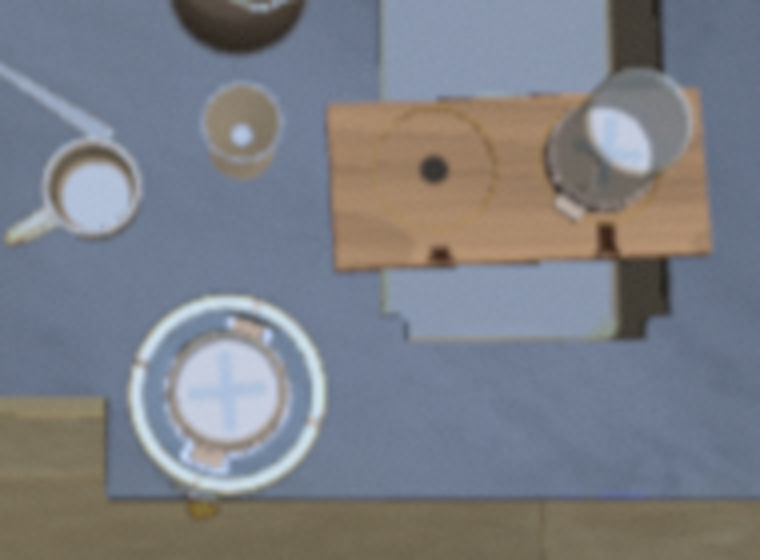

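```bash
cat >> h.py <<'E'
from scipy.optimize import least_squares
def circ(P,r=None):
    c=P.mean(0)
    if r is None: x=least_squares(lambda q:np.hypot(*(P-q[:2]).T)-q[2],[*c,30],loss='soft_l1').x
    else: x=least_squares(lambda q:np.hypot(*(P-q[:2]).T)-r,c,loss='soft_l1').x
    return x.round(1)
def sel(W,c,R,lo,hi):
    Q=W.reshape(-1,3); return Q[(np.hypot(Q[:,0]-c[0],Q[:,1]-c[1])<R)&(Q[:,2]>lo)&(Q[:,2]<hi)]
E
python3 - <<'E'
from h import *
W=cloud(ld('top')); V=cloud(ld('side'))
for n,A in(('top',W),('side',V)):
    print(n)
    a=sel(A,(376,-282),70,97,106); h=cv2.convexHull(a[:,:2].astype(np.float32))[:,0]; print('rim',len(a),a[:,2].mean(),circ(h),cv2.minEnclosingCircle(h))
    a=sel(A,(376,-282),45,160,175); print('short top',len(a),a[:,2].mean(),cv2.minEnclosingCircle(a[:,:2].astype(np.float32)),circ(cv2.convexHull(a[:,:2].astype(np.float32))[:,0]))
    a=sel(A,(376,-282),45,122,158); print('short wall',len(a), circ(a[:,:2],30) if len(a) else'')
    a=sel(A,(376,-282),60,106,116); print('106-116',len(a),a.round(0)[::max(1,len(a)//8)].tolist())
    a=sel(A,(520,-500),50,149,158); print('tall top',len(a),a[:,2].mean(),cv2.minEnclosingCircle(a[:,:2].astype(np.float32)),circ(cv2.convexHull(a[:,:2].astype(np.float32))[:,0]))
    a=sel(A,(520,-500),50,48,145); print('tall wall',len(a), circ(a[:,:2]),circ(a[:,:2],30))
    a=sel(A,(520,-500),60,16,37); print('coll',len(a), circ(a[a[:,2]>22][:,:2],33))
    a=sel(A,(520,-450),140,16,24); print('rack',len(a),np.median(a[:,2]),cv2.minAreaRect(a[:,:2].astype(np.float32)))
E
```

```text
top
rim 945 100.30833657835485 [ 379.1 -279.4   53.7] ((379.0536193847656, -279.5191650390625), 54.166595458984375)
short top 651 166.96796534467765 ((379.119384765625, -279.27874755859375), 29.95635986328125) [ 379.1 -279.3   29.5]
short wall 4 [ 379.  -279.1]
106-116 68 [[417.0, -288.0, 107.0], [408.0, -296.0, 106.0], [388.0, -248.0, 107.0], [371.0, -249.0, 111.0], [362.0, -305.0, 116.0], [356.0, -258.0, 114.0], [349.0, -264.0, 111.0], [347.0, -273.0, 113.0], [345.0, -277.0, 106.0]]
tall top 543 153.64504145800638 ((522.3382568359375, -500.6086730957031), 29.549283981323242) [ 522.3 -500.5   29. ]
tall wall 247 [ 523.2 -501.3   29.9] [ 523.3 -501.4]
coll 889 [ 513.8 -498.5]
rack 2158 19.986525874042627 ((511.4692077636719, -453.52947998046875), (100.70120239257812, 225.9187469482422), 2.6831107139587402)
side
rim 682 100.48084304760393 [ 377.1 -280.3   53.3] ((377.5715637207031, -280.85504150390625), 54.86495590209961)
short top 437 166.2447092378673 ((376.14666748046875, -280.6932067871094), 29.720136642456055) [ 375.9 -280.9   28.8]
short wall 603 [ 377.5 -277.4]
106-116 186 [[410.0, -285.0, 111.0], [396.0, -302.0, 111.0], [349.0, -290.0, 114.0], [347.0, -291.0, 112.0], [388.0, -308.0, 110.0], [372.0, -308.0, 112.0], [362.0, -304.0, 110.0], [361.0, -306.0, 110.0], [372.0, -309.0, 106.0]]
tall top 552 153.0664409895932 ((520.2984008789062, -501.34381103515625), 30.023574829101562) [ 519.7 -501.6   28.6]
tall wall 1892 [ 521.5 -499.5   29.9] [ 521.5 -499.5]
coll 1411 [ 521.2 -499.7]
rack 2598 20.041540580380712 ((509.5940246582031, -452.0753173828125), (103.7776107788086, 228.60105895996094), 3.0073294639587402)
```

```bash
cat >> h.py <<'E'
from scipy.spatial.transform import Rotation as Ro
def go(x,y,z,yaw):
    """print row (tool-frame) from measured pose to target; tool down, tool x at yaw deg"""
    s=robot.sense(); w,a,b,c=s['tcp_rot']; R=Ro.from_quat([a,b,c,w])
    a=np.radians(yaw)/2; T=Ro.from_quat([np.cos(a),np.sin(a),0,0])
    d=R.inv().apply(np.array([x,y,z])-s['ee_pos']); r=(R.inv()*T).as_rotvec()
    X=R.as_matrix()[:,0]; print('t',round(s['clock'],2),'at',s['ee_pos'].round(1),'yaw',np.degrees(np.arctan2(X[1],X[0])).round(2),'row',r.round(4),d.round(1),'F',s['contact_force'].round(1),s['grasp_force'],round(s['opening'],3))
E
python3 - <<'E'
from h import *
s=ld('top')
for u,v in [(302.2,251.7),(291.7,283.7),(275,260.7),(318.7,275.5)]: print(atz(s,u,v,101).round(1))
for u,v in [(348.5,210),(348.5,212.3)]: print(atz(s,u,v,14).round(1))
go(430,-330,330,90)
E
```

```text
[ 413.6 -292.5  101. ]
[ 343.7 -269.8  101. ]
[ 393.6 -232.7  101. ]
[ 361.6 -328.9  101. ]
[ 521.2 -404.5   14. ]
[ 515.6 -404.5   14. ]
t 0.1 at [ 179.6 -597.9  230.2] yaw 16.72 row [-0.0016 -0.0014 -1.279 ] [ 316.9 -184.7  -99.4] F [-0.2 -0.   0.7] 0.0 0.995
```

Units first: shifts go in shares of 600 mm and turns go in shares of 2 pi rad. So 317 mm / 600 = 0.5283, -185 mm / 600 = -0.3083, -1.279 rad / 6.2832 = -0.2036.

>>> inch_along(ticks=[[0, 0, 0, 0, 0, -0.0667, 1], [0, 0, -0.2036, 0.5283, -0.3083, -0.165, 1], [0, 0, -0.2036, 0.5283, -0.3083, -0.165, 1], [0, 0, -0.2036, 0.5283, -0.3083, -0.165, 1], [0, 0, -0.2036, 0.5283, -0.3083, -0.165, 1], [0, 0, -0.2036, 0.5283, -0.3083, -0.165, 1], [0, 0, -0.2036, 0.5283, -0.3083, -0.165, 1], [0, 0, -0.2036, 0.5283, -0.3083, -0.165, 1], [0, 0, -0.2036, 0.5283, -0.3083, -0.165, 1], [0, 0, -0.2036, 0.5283, -0.3083, -0.165, 1], [0, 0, -0.2036, 0.5283, -0.3083, -0.165, 1], [0, 0, -0.2036, 0.5283, -0.3083, -0.165, 1]], force=40)

```text
clock: 1.6
ee_pos: [429.6, -330.8, 330.1]
tcp_rot: [-0.0, 0.708, 0.706, -0.0]
contact_force: [1.1, 0.1, -0.5]
opening: 1.0
grasp_force: 0.0
```

```bash
python3 - <<'E'
from h import *
s=cam('wrist'); save(s,'w1'); go(377.8,-280.2,123,90)
T=np.linalg.inv(s['camera_from_world']);print(T.round(2)); W=cloud(s)
print(np.isfinite(W[...,0]).mean())
for p in ((378,-280,168),(378,-280,100),(518,-404,14),(521.5,-500.5,154)): print(np.round(proj(s,p)))
E
```

```text
t 1.65 at [ 429.7 -330.7  330.1] yaw 89.91 row [-0.0002 -0.0002 -0.0016] [ 50.4 -52.  207.2] F [-0.4 -0.4  0.2] 0.0 1.001
[[ 1.0000e+00  0.0000e+00  0.0000e+00  4.3054e+02]
 [-0.0000e+00  9.6000e-01  2.9000e-01 -2.5789e+02]
 [ 0.0000e+00 -2.9000e-01  9.6000e-01  4.7269e+02]
 [ 0.0000e+00  0.0000e+00  0.0000e+00  1.0000e+00]]
0.9960859375
[261. 135.]
[271. 130.]
[378. 213.]
[398. 330.]
```

View pics/w1.png

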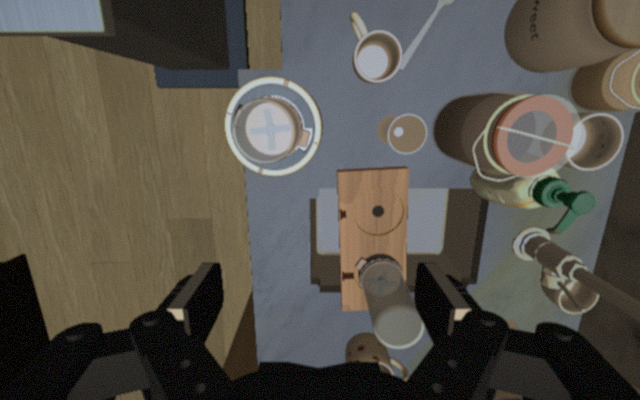

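The wrist view shows the base ring at (273,126), recess spot at (378,211), lug at (305,139), and the tall cup's collar at (381,277). I compute the fits from this second viewpoint.

```bash
python3 - <<'E'
from h import *
s=ld('wrist'); save(s,'w1c',(215,70,435,330),2.3); A=cloud(s)
a=sel(A,(378,-280),70,97,106); h=cv2.convexHull(a[:,:2].astype(np.float32))[:,0]; print('rim',len(a),a[:,2].mean(),circ(h))
a=sel(A,(378,-280),35,160,175); print('short top',a[:,2].mean(),circ(cv2.convexHull(a[:,:2].astype(np.float32))[:,0]))
a=sel(A,(520,-500),50,149,158); print('tall top',a[:,2].mean(),circ(cv2.convexHull(a[:,:2].astype(np.float32))[:,0]))
a=sel(A,(520,-500),50,48,145); print('tall wall',len(a),circ(a[:,:2],30))
a=sel(A,(520,-450),140,17.5,24); print('rack',np.median(a[:,2]),cv2.minAreaRect(a[:,:2].astype(np.float32)))
for n in('wrist','top','side'):
    B=cloud(ld(n)); a=sel(B,(518,-404),42,10,16.5); h=cv2.convexHull(a[:,:2].astype(np.float32))[:,0]; print('recess',n,len(a),np.median(a[:,2]),circ(h),cv2.minEnclosingCircle(h))
print(atz(s,378,211,14),atz(s,379.5,213,14))
E
```

```text
rim 3546 99.75537826055567 [ 379.3 -276.9   53.8]
short top 166.99950864171817 [ 379.4 -277.    29.6]
tall top 152.9783777433611 [ 522.8 -498.    29. ]
tall wall 1767 [ 523.2 -499. ]
rack 19.752859107978395 ((511.7783508300781, -450.4377136230469), (100.4105224609375, 225.4956512451172), 2.8736422061920166)
recess wrist 1817 13.809206070857613 [ 517.8 -401.1   35.9] ((517.593017578125, -400.9430847167969), 36.425846099853516)
recess top 560 13.94485037372533 [ 515.5 -402.9   38. ] ((514.2808837890625, -404.2974853515625), 39.95174789428711)
recess side 588 14.224225912750143 [ 517.3 -396.8   34.3] ((517.6236572265625, -396.61700439453125), 35.586849212646484)
[ 517.79646975 -400.97796491   14.        ] [ 520.16173119 -404.06979314   14.        ]
```

View pics/w1c.png

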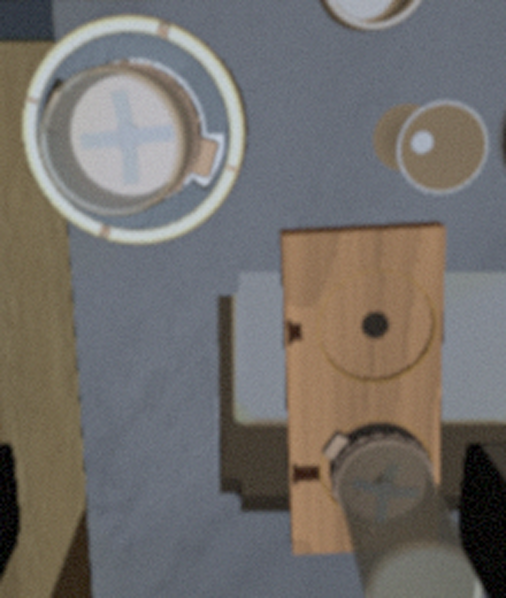

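Converted, 208 mm / 600 = 0.3467, -50.7 mm / 600 = -0.0845.

>>> inch_along(ticks=[[0, 0, 0, 0.0433, -0.0417, 0, 1], [0, 0, 0, 0.0867, -0.0845, 0, 1], [0, 0, 0, 0.0867, -0.0845, 0.1, 1], [0, 0, 0, 0.0867, -0.0845, 0.1833, 1], [0, 0, 0, 0.0867, -0.0845, 0.25, 1], [0, 0, 0, 0.0867, -0.0845, 0.3, 1], [0, 0, 0, 0.0867, -0.0845, 0.3333, 1], [0, 0, 0, 0.0867, -0.0845, 0.3467, 1], [0, 0, 0, 0.0867, -0.0845, 0.3467, 1], [0, 0, 0, 0.0867, -0.0845, 0.3467, 0.6], [0, 0, 0, 0.0867, -0.0845, 0.3467, 0], [0, 0, 0, 0.0867, -0.0845, 0.3467, 0], [0, 0, 0, 0.0867, -0.0845, 0.3467, 0], [0, 0, 0, 0.0867, -0.0845, 0.3467, 0]], force=40)

```text
clock: 3.4
ee_pos: [380.0, -278.8, 122.8]
tcp_rot: [0.001, 0.707, 0.707, -0.0]
contact_force: [-0.0, -1.3, 1.4]
opening: 0.693
grasp_force: 44.5
```

```bash
python3 - <<'E'
from h import *
go(517.4,-403.5,220,90)
E
```

```text
t 3.4 at [ 380.  -278.8  122.8] yaw 90.0 row [0.0013 0.0014 0.0001] [-124.8  137.5  -96.9] F [-0.  -1.3  1.4] 44.49920654296875 0.693
```

Converted, 138 mm / 600 = 0.23, -124.5 mm / 600 = -0.2075.

>>> inch_along(ticks=[[0, 0, 0, 0, 0, -0.025, 0], [0, 0, 0, 0, 0, -0.0667, 0], [0, 0, 0, 0, 0, -0.1333, 0], [0, 0, 0, -0.05, 0.055, -0.1333, 0], [0, 0, 0, -0.1033, 0.115, -0.1333, 0], [0, 0, 0, -0.1567, 0.175, -0.1333, 0], [0, 0, 0, -0.2075, 0.23, -0.1333, 0], [0, 0, 0, -0.2075, 0.23, -0.1, 0], [0, 0, 0, -0.2075, 0.23, -0.0167, 0], [0, 0, 0, -0.2075, 0.23, 0.05, 0], [0, 0, 0, -0.2075, 0.23, 0.0833, 0], [0, 0, 0, -0.2075, 0.23, 0.0833, 0], [0, 0, 0, -0.2075, 0.23, 0.0833, 0]])

```text
clock: 5.03
ee_pos: [518.5, -403.6, 74.2]
tcp_rot: [0.002, 0.707, 0.707, 0.0]
contact_force: [0.9, -0.8, -1.3]
opening: 0.699
grasp_force: 44.7
```

```bash
python3 - <<'E'
from h import *
go(518,-403.3,72.8,90)
for n in('top','side','wrist'):
    s=cam(n);A=cloud(s); a=sel(A,(518,-403),45,110,130)
    print(n,len(a))
    a=a[a[:,2]>np.percentile(a[:,2],97)-4] if n!='wrist' else a
    if len(a): print(a[:,2].mean(),circ(cv2.convexHull(a[:,:2].astype(np.float32))[:,0]))
    if n!='wrist':
        a=sel(A,(518,-403),40,70,103); print(len(a),circ(a[:,:2],30) if len(a)else'')
save(s,'w2',(280,130,480,290),4)
E
```

```text
t 5.03 at [ 518.5 -403.6   74.2] yaw 90.0 row [0.0024 0.002  0.0001] [ 0.3 -0.5  1.4] F [ 0.9 -0.8 -1.3] 44.653785824775696 0.699
top 25
125.97225153444053 [ 478.5 -410.9    7.6]
2 [ 529.1 -344.9]
side 606
127.48497037000043 [ 516.6 -419.6   41.3]
506 [ 517.1 -402.3]
wrist 20293
117.72826911008033 [ 511.2 -404.4   35.8]
```

View pics/w2.png

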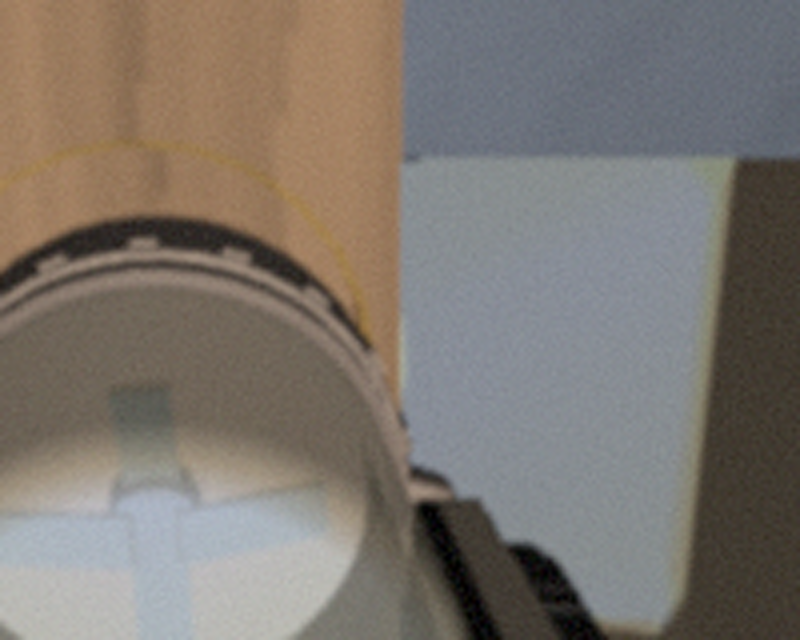

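The cup hovers centred on the ring: collar apex at (155,215) in the crop and ring apex at (150,142), so they share an x. The side camera's displacement agrees too. I lower it.

Converted, 25 mm / 600 = 0.0417, 24 mm / 600 = 0.04.

>>> inch_along(ticks=[[0, 0, 0, 0, 0, 0.0167, 0], [0, 0, 0, 0, 0, 0.03, 0], [0, 0, 0, 0, 0, 0.0367, 0], [0, 0, 0, 0, 0, 0.04, 0], [0, 0, 0, 0, 0, 0.0417, 0], [0, 0, 0, 0, 0, 0.0417, 0], [0, 0, 0, 0, 0, 0.0417, 0]])

```text
clock: 6.05
ee_pos: [516.8, -402.2, 50.5]
tcp_rot: [-0.002, 0.707, 0.707, -0.0]
contact_force: [-6.0, 5.6, 15.9]
opening: 0.69
grasp_force: 46.2
```

```bash
python3 - <<'E'
from h import *
go(518,-403.3,48.8,90)
s=cam('side');A=cloud(s); a=sel(A,(518,-403),40,50,85); print(circ(a[:,:2],30)); a=sel(A,(518,-403),28,85,105); print(np.median(a[:,2]))
E
```

```text
t 6.05 at [ 516.8 -402.2   50.5] yaw 90.01 row [-0.0027 -0.0021  0.0002] [-1.1  1.2  1.7] F [-6.   5.6 15.9] 46.22434973716736 0.69
[ 515.2 -400.6]
93.29003018627907
```

Converted, -2.3 mm / 600 = -0.0038, -2 mm / 600 = -0.0033.

>>> inch_along(ticks=[[0, 0, 0, 0.0017, -0.0017, -0.0033, 0], [0, 0, 0, 0.0038, -0.0038, -0.0033, 0], [0, 0, 0, 0.0038, -0.0038, 0, 0], [0, 0, 0, 0.0038, -0.0038, 0, 0], [0, 0, 0, 0.0038, -0.0038, 0, 0]])

```text
clock: 6.72
ee_pos: [516.6, -402.0, 50.4]
tcp_rot: [0.002, 0.707, 0.707, -0.0]
contact_force: [-1.5, 0.4, 13.6]
opening: 0.693
grasp_force: 46.1
```

```bash
python3 - <<'E'
from h import *
go(517,-402,48.8,90)
s=cam('side');A=cloud(s); a=sel(A,(518,-403),40,50,85); print(circ(a[:,:2],30)); a=sel(A,(518,-403),28,85,105); print(np.median(a[:,2]))
E
```

```text
t 6.72 at [ 516.6 -402.    50.4] yaw 90.01 row [0.0025 0.0026 0.0001] [-0.   0.4  1.6] F [-1.5  0.4 13.6] 46.10687434673309 0.693
[ 515.  -400.5]
93.35163542975812
```

Converted, -1 mm / 600 = -0.0017.

>>> inch_along(ticks=[[0, 0, 0, 0, 0, -0.0017, 0.5], [0, 0, 0, 0, 0, -0.0017, 1], [0, 0, 0, 0, 0, -0.0017, 1], [0, 0, 0, 0, 0, -0.0017, 1], [0, 0, 0, 0, 0, -0.0017, 1]])

```text
clock: 7.4
ee_pos: [514.8, -400.1, 47.7]
tcp_rot: [-0.0, 0.707, 0.707, -0.0]
contact_force: [0.4, -0.1, 1.1]
opening: 1.001
grasp_force: 0.0
```

>>> inch_along(ticks=[[0, 0, 0, 0, 0, -0.025, 1], [0, 0, 0, 0, 0, -0.0833, 1], [0, 0, 0, 0, 0, -0.1833, 1], [0, 0, 0, 0, 0, -0.2833, 1], [0, 0, 0, -0.05, 0, -0.3833, 1], [0, 0, 0, -0.05, 0, -0.4167, 1], [0, 0, 0, -0.05, 0, -0.4167, 1], [0, 0, 0, -0.05, 0, -0.4167, 1], [0, 0, 0, -0.05, 0, -0.4167, 1]])

```text
clock: 8.52
ee_pos: [514.2, -429.2, 295.6]
tcp_rot: [-0.002, 0.707, 0.707, -0.0]
contact_force: [-0.1, 0.1, -0.5]
opening: 1.0
grasp_force: 0.0
```

```bash
python3 - <<'E'
from h import *
go(522,-500,92,90)
R=((379.3,-276.9),(379.1,-279.4),(377.1,-280.3))
for n in('wrist','top','side'):
    s=cam(n);A=cloud(s)
    a=sel(A,(518,-402),40,84,100); print(n,len(a))
    if len(a)>20: print('short',a[:,2].mean(),circ(cv2.convexHull(a[:,:2].astype(np.float32))[:,0]))
    a=sel(A,(520,-450),140,17.5,24);print('rack',cv2.minAreaRect(a[:,:2].astype(np.float32)))
    a=sel(A,(378,-279),70,97,106); h=cv2.convexHull(a[:,:2].astype(np.float32))[:,0]; print('rim',circ(h))
    a=sel(A,(520,-500),50,149,158); print('tall top',a[:,2].mean(),circ(cv2.convexHull(a[:,:2].astype(np.float32))[:,0]))
    if n=='wrist': save(s,'w3',(130,0,530,400),1.5)
E
```

```text
t 8.53 at [ 514.2 -429.2  295.6] yaw 90.02 row [-0.0033 -0.0033  0.0004] [-71.5   8.4 203.3] F [-0.1  0.1 -0.5] 0.0 1.0
wrist 2473
short 92.94255358669925 [ 517.3 -399.9   29.7]
rack ((511.60797119140625, -450.68206787109375), (100.11920166015625, 224.97032165527344), 2.8417763710021973)
rim [ 379.8 -277.5   53.8]
tall top 153.04238811582312 [ 523.1 -498.3   29. ]
top 193
short 93.92951824033466 [ 518.4 -403.    27.8]
rack ((515.3663330078125, -479.6737365722656), (195.3636474609375, 77.45990753173828), 68.4508056640625)Traceback (most recent call last):
  File "<stdin>", line 9, in <module>
TypeError: 'NoneType' object is not subscriptable
```

View pics/w3.png

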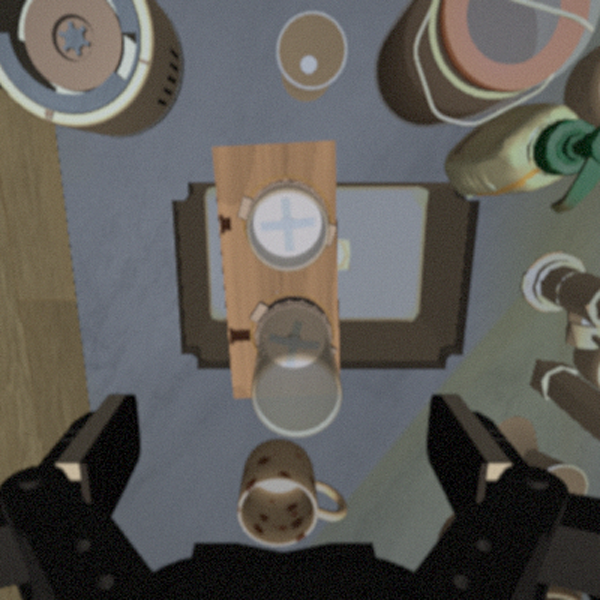

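The short cup is seated: wrist fit (517.3,-399.9) against recess (517.7,-401.0), with its top about 1 mm low, the same bias the tall cup shows. The tall cup's visible lug is at (260,312) in the crop. Next I measure the lug yaw and base yaw.

```bash
python3 - <<'E'
from h import *
s=ld('wrist'); A=cloud(s); c=np.array((523,-498.5))
def lug(A,c,zl,zh,r0,r1,t):
    a=sel(A,c,r1,zl,zh); d=a[:,:2]-c; r=np.hypot(*d.T); d=d[r>r0]; th=np.degrees(np.arctan2(d[:,1],d[:,0]))
    h,e=np.histogram(th,36,(-180,180)); print(t,len(d),[(int(e[i]),int(h[i])) for i in range(36) if h[i]])
    z=np.exp(2j*np.radians(th)).mean(); print(np.degrees(np.angle(z))/2)
lug(A,c,23.5,32,35.5,43,'tall wrist')
B=cloud(ld('side')); lug(B,np.array((521.3,-500.5)),23.5,32,35.5,43,'tall side (arm may hide)')
print('short check'); lug(A,np.array((517.3,-399.9)),23.5,32,35.5,43,'short wrist')
# rim marks
for n,c in(('wrist',(379.5,-277.2)),('top',(379.1,-279.4))):
    s=ld(n); im=cv2.cvtColor(s['pixels'],cv2.COLOR_RGB2GRAY).astype(np.float32)
    th=np.arange(-180,180,1.); acc=[]
    for r in(48,50,52):
        p=np.array([proj(s,(c[0]+r*np.cos(t),c[1]+r*np.sin(t),100)) for t in np.radians(th)],np.float32)
        acc.append(cv2.remap(im,p[None,:,0],p[None,:,1],cv2.INTER_LINEAR,borderValue=0)[0])
    m=np.mean(acc,0); b=cv2.blur(m[None],(41,1))[0]; d=m-b
    print(n,[(int(th[i]),int(d[i])) for i in range(360) if d[i]<-8 and m[i]>10])
E
```

```text
tall wrist 74 [(-30, 11), (-20, 1), (130, 19), (140, 22), (150, 21)]
-32.201660126953286
tall side (arm may hide) 63 [(-50, 13), (-40, 6), (-30, 7), (-20, 1), (130, 8), (140, 8), (150, 18), (160, 2)]
-33.36846899773847
short check
short wrist 122 [(-40, 1), (-30, 16), (-20, 18), (-10, 17), (140, 4), (150, 26), (160, 24), (170, 16)]
-16.79186998488535
wrist [(-112, -15), (-111, -35), (-110, -43), (-109, -41), (-108, -45), (-107, -43), (-106, -27), (-21, -11), (-20, -31), (-19, -41), (-18, -25), (21, -32), (159, -23)]
top []
```

Converted, 200 mm / 600 = 0.3333, 100 mm / 600 = 0.1667.

>>> inch_along(ticks=[[0, 0, 0, -0.0667, 0.0133, 0, 1], [0, 0, 0, -0.118, 0.0133, 0, 1], [0, 0, 0, -0.118, 0.0133, 0.0833, 1], [0, 0, 0, -0.118, 0.0133, 0.1667, 1], [0, 0, 0, -0.118, 0.0133, 0.2333, 1], [0, 0, 0, -0.118, 0.0133, 0.2833, 1], [0, 0, 0, -0.118, 0.0133, 0.3167, 1], [0, 0, 0, -0.118, 0.0133, 0.3333, 1], [0, 0, 0, -0.118, 0.0133, 0.3333, 1], [0, 0, 0, -0.118, 0.0133, 0.3333, 0.6], [0, 0, 0, -0.118, 0.0133, 0.3333, 0], [0, 0, 0, -0.118, 0.0133, 0.3333, 0], [0, 0, 0, -0.118, 0.0133, 0.3333, 0], [0, 0, 0, -0.118, 0.0133, 0.3333, 0]], force=60)

```text
clock: 10.38
ee_pos: [524.0, -502.4, 100.5]
tcp_rot: [0.002, 0.707, 0.707, -0.0]
contact_force: [-1.0, -0.1, 5.6]
opening: 0.689
grasp_force: 63.0
```

```bash
python3 - <<'E'
from h import *
go(522-143.3,-500+221.1,250,105)
E
```

```text
t 10.38 at [ 524.  -502.4  100.5] yaw 90.0 row [ 0.0018  0.003  -0.2619] [ 223.1 -144.9 -150.4] F [-1.  -0.1  5.6] 62.95144200325012 0.689
```

Converted, 221.1 mm / 600 = 0.3685, -144.5 mm / 600 = -0.2408, -0.262 rad / 6.2832 = -0.0417.

>>> inch_along(ticks=[[0, 0, 0, 0, 0, -0.025, 0], [0, 0, 0, 0, 0, -0.0833, 0], [0, 0, 0, 0, 0, -0.1667, 0], [0, 0, 0, 0, 0, -0.2167, 0], [0, 0, -0.0159, 0.0667, -0.0433, -0.2167, 0], [0, 0, -0.0417, 0.1417, -0.0933, -0.2167, 0], [0, 0, -0.0417, 0.2167, -0.1417, -0.2167, 0], [0, 0, -0.0417, 0.2917, -0.19, -0.2167, 0], [0, 0, -0.0417, 0.35, -0.2283, -0.2167, 0], [0, 0, -0.0417, 0.3685, -0.2408, -0.2167, 0], [0, 0, -0.0417, 0.3685, -0.2408, -0.2, 0], [0, 0, -0.0417, 0.3685, -0.2408, -0.1917, 0], [0, 0, -0.0417, 0.3685, -0.2408, -0.1917, 0], [0, 0, -0.0417, 0.3685, -0.2408, -0.1917, 0]])

```text
clock: 12.12
ee_pos: [379.0, -280.8, 213.1]
tcp_rot: [-0.0, 0.609, 0.793, -0.0]
contact_force: [0.2, -0.2, -1.9]
opening: 0.684
grasp_force: 63.2
```

```bash
cat > m.py <<'E'
from h import *
go(379.5,-281.3,170,105)
for n in('top','side','wrist'):
    s=cam(n);A=cloud(s)
    a=sel(A,(379.5,-280),60,150,215); a=a[a[:,2]<200]
    if n!='wrist': print(n,'wall',len(a),circ(a[:,:2],30) if len(a)>5 else '')
    a=sel(A,(379.5,-280),34,230,290); print(n,len(a),np.percentile(a[:,2],[5,50,95]).round(1) if len(a) else'')
    a=sel(A,(379,-279),70,97,104); print(' rim',circ(a[np.hypot(a[:,0]-379,a[:,1]+279)>50][:,:2],53.8))
    c=np.array((379.5,-280.3)) if n!='wrist' else np.array((380,-278.5))
    a=sel(A,c,43,128,147); d=a[:,:2]-c; r=np.hypot(*d.T); d=d[r>35.5]; th=np.degrees(np.arctan2(d[:,1],d[:,0]))
    h,e=np.histogram(th,36,(-180,180)); print(' lug',[(int(e[i]),int(h[i])) for i in range(36) if h[i]])
E
python3 - <<'E'
from m import *
save(ld('side'),'s2',(150,50,350,270),2.7)
E
```

```text
t 12.12 at [ 379.  -280.8  213.1] yaw 104.99 row [-0.0002 -0.0002 -0.0002] [-0.6  0.3 43.1] F [ 0.2 -0.2 -1.9] 63.22365403175354 0.684
top wall 0 
top 0 
 rim [ 380.9 -279.8]
 lug [(150, 9), (160, 6)]
side wall 939 [ 376.7 -278.3]
side 1072 [233.  260.6 287.4]
 rim [ 378.9 -277.5]
 lug [(-180, 6), (-170, 5), (-160, 4), (-150, 1), (-140, 2), (-40, 1), (-30, 4), (-10, 4), (140, 1), (150, 5), (160, 12), (170, 19)]
wrist 25456 [241.5 266.2 287.7]
 rim [ 379.4 -280.1]
 lug [(130, 3), (140, 37), (150, 113), (160, 110), (170, 47)]
```

View pics/s2.png

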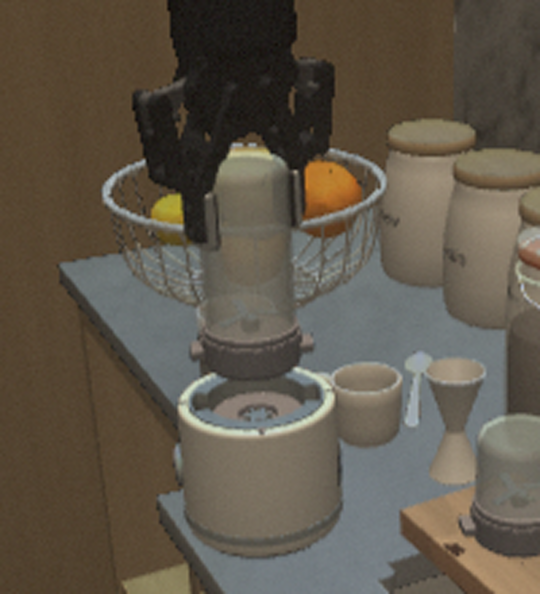

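The cup hangs upright over the base. The lug yaw is about -20° against the slot yaw of -19°, within play. I shift +1 mm in x and lower it.

Converted, 41 mm / 600 = 0.0683, 40 mm / 600 = 0.0667.

>>> inch_along(ticks=[[0, 0, 0, 0.0002, 0.0018, 0.0133, 0], [0, 0, 0, 0.0002, 0.0018, 0.03, 0], [0, 0, 0, 0.0002, 0.0018, 0.0433, 0], [0, 0, 0, 0.0002, 0.0018, 0.0533, 0], [0, 0, 0, 0.0002, 0.0018, 0.06, 0], [0, 0, 0, 0.0002, 0.0018, 0.0667, 0], [0, 0, 0, 0.0002, 0.0018, 0.0683, 0], [0, 0, 0, 0.0002, 0.0018, 0.0683, 0]])

```text
clock: 13.28
ee_pos: [379.8, -279.9, 172.8]
tcp_rot: [0.0, 0.609, 0.793, -0.0]
contact_force: [-1.0, 1.5, 2.2]
opening: 0.69
grasp_force: 63.2
```

```bash
python3 -c "
from h import *
go(380,-280.4,162,105);s=cam('side');A=cloud(s);a=sel(A,(379.5,-280),60,130,180);print(circ(a[:,:2],30))"
```

```text
t 13.28 at [ 379.8 -279.9  172.8] yaw 105.01 row [0.0001 0.0003 0.0002] [-0.5  0.1 10.8] F [-1.   1.5  2.2] 63.20614457130432 0.69
[ 377.7 -277.1]
```

The force rose about 4 N with no obstruction, so the lugs are in the slots and the cup rests on the spring. I press down.

Converted, 12 mm / 600 = 0.02, 11 mm / 600 = 0.0183.

>>> inch_along(ticks=[[0, 0, 0, 0, 0, 0.0067, 0], [0, 0, 0, 0, 0, 0.0133, 0], [0, 0, 0, 0, 0, 0.0183, 0], [0, 0, 0, 0, 0, 0.02, 0], [0, 0, 0, 0, 0, 0.02, 0], [0, 0, 0, 0, 0, 0.02, 0]])

```text
clock: 14.08
ee_pos: [380.0, -280.1, 161.3]
tcp_rot: [0.0, 0.609, 0.793, -0.0]
contact_force: [-2.6, 1.6, 8.1]
opening: 0.687
grasp_force: 63.6
```

```bash
python3 -c "
from h import *
go(380,-280.4,161.5,105)"
```

```text
t 14.07 at [ 380.  -280.1  161.3] yaw 105.02 row [0.0002 0.0007 0.0003] [-0.3 -0.1 -0.2] F [-2.6  1.6  8.1] 63.584396839141846 0.687
```

Converted, 0.5 mm / 600 = 0.0008, 1.5 rad / 6.2832 = 0.2387.

>>> inch_along(ticks=[[0, 0, 0.0159, 0, 0, 0.0008, 0], [0, 0, 0.0398, 0, 0, 0.0008, 0], [0, 0, 0.0637, 0, 0, 0.0008, 0], [0, 0, 0.0875, 0, 0, 0.0008, 0], [0, 0, 0.1114, 0, 0, 0.0008, 0], [0, 0, 0.1353, 0, 0, 0.0008, 0], [0, 0, 0.1592, 0, 0, 0.0008, 0], [0, 0, 0.183, 0, 0, 0.0008, 0], [0, 0, 0.2069, 0, 0, 0.0008, 0], [0, 0, 0.226, 0, 0, 0.0008, 0], [0, 0, 0.2387, 0, 0, 0.0008, 0], [0, 0, 0.2387, 0, 0, 0.0008, 0]])

```text
clock: 15.58
ee_pos: [378.5, -279.0, 160.2]
tcp_rot: [-0.001, 0.986, 0.166, -0.002]
contact_force: [-4.2, 2.2, 9.0]
opening: 0.691
grasp_force: 64.2
```

```bash
python3 -c "
from h import *
print(robot.sense()['ft_torque']);go(380,-280.4,161.5,15)"
```

```text
[0.58848748 1.03489482 0.01841428]
t 15.57 at [ 378.5 -279.   160.2] yaw 19.08 row [-0.0028  0.0027  0.0712] [ 1.   1.8 -1.3] F [-4.2  2.2  9. ] 64.20294284820557 0.691
```

Units first: shifts go in shares of 600 mm and turns go in shares of 2 pi rad. So 0.075 rad / 6.2832 = 0.0119.

>>> inch_along(ticks=[[0, 0, 0.0064, 0, 0, 0, 0], [0, 0, 0.0119, 0, 0, 0, 0], [0, 0, 0.0119, 0, 0, 0, 0], [0, 0, 0.0119, 0, 0, 0, 0]])

```text
clock: 16.08
ee_pos: [378.4, -279.0, 160.1]
tcp_rot: [-0.001, 0.992, 0.129, -0.002]
contact_force: [-5.2, 3.2, 7.9]
opening: 0.69
grasp_force: 64.2
```

```bash
python3 -c "
from h import *
print(robot.sense()['ft_torque'])"
```

```text
[0.61416494 1.0642966  0.08430241]
```

>>> inch_along(ticks=[[0, 0, 0, 0, 0, -0.0033, 0], [0, 0, 0, 0, 0, -0.0067, 0], [0, 0, 0, 0, 0, -0.0092, 0], [0, 0, 0, 0, 0, -0.0092, 0], [0, 0, 0, 0, 0, -0.0092, 0]])

```text
clock: 16.7
ee_pos: [378.5, -279.0, 165.0]
tcp_rot: [-0.001, 0.992, 0.129, -0.001]
contact_force: [-4.8, 2.4, 6.3]
opening: 0.689
grasp_force: 64.0
```

```bash
python3 -c "
from h import *
go(380,-280.4,161.5,15)
s=cam('side');A=cloud(s)
a=sel(A,(379.5,-280),60,130,150);print(circ(a[:,:2],30))"
```

```text
t 16.7 at [ 378.5 -279.   165. ] yaw 14.8 row [-0.0027  0.0025 -0.0036] [1.1 1.8 3.4] F [-4.8  2.4  6.3] 63.998093605041504 0.689
[ 379.5 -277.5]
```

>>> inch_along(ticks=[[0, 0, 0, 0, 0, 0, 0.75], [0, 0, 0, 0, 0, 0, 1], [0, 0, 0, 0, 0, 0, 1], [0, 0, 0, 0, 0, 0, 1], [0, 0, 0, 0, 0, 0, 1]])

```text
clock: 17.38
ee_pos: [379.8, -279.9, 165.3]
tcp_rot: [0.0, 0.992, 0.129, 0.0]
contact_force: [0.3, -0.3, -0.5]
opening: 1.004
grasp_force: 0.0
```

>>> inch_along(ticks=[[0, 0, 0, 0, 0, -0.05, 1], [0, 0, 0, 0, 0, -0.1333, 1], [0, 0, 0, 0, 0, -0.2333, 1], [0, 0, 0, -0.0833, 0.0667, -0.2667, 1], [0, 0, 0, -0.15, 0.1333, -0.2667, 1], [0, 0, 0, -0.15, 0.1333, -0.2667, 1], [0, 0, 0, -0.15, 0.1333, -0.2667, 1], [0, 0, 0, -0.15, 0.1333, -0.2667, 1]])

```text
clock: 18.38
ee_pos: [313.6, -378.9, 324.8]
tcp_rot: [-0.001, 0.992, 0.129, -0.0]
contact_force: [0.6, 0.6, 0.9]
opening: 1.003
grasp_force: 0.0
```

```bash
python3 - <<'E'
from h import *
go(380,-280.4,161.5,15)
for n in('side','top','wrist'):
    s=cam(n);A=cloud(s)
    a=sel(A,(379.5,-280),35,205,235); print(n,len(a),np.percentile(a[:,2],[5,50,95]).round(1) if len(a) else'',circ(cv2.convexHull(a[:,:2].astype(np.float32))[:,0]) if len(a)>20 else '')
    a=sel(A,(379.5,-280),60,115,200);print('wall',circ(a[:,:2],30) if len(a)>9 else'')
s=ld('side');save(s,'s3',(180,110,430,310),3)
E
```

```text
t 18.38 at [ 313.6 -378.9  324.8] yaw 14.85 row [-0.0012 -0.0001 -0.0026] [ 89.4 -78.  163.4] F [0.6 0.6 0.9] 0.0 1.003
side 571 [206.2 219.2 221.4] [ 378.  -280.8   28.9]
wall [ 378.9 -277. ]
top 720 [215.8 220.3 223.4] [ 380.4 -279.    29.6]
wall [ 380.5 -278.9]
wrist 5857 [215.6 220.3 221.7] [ 381.  -277.7   29.5]
wall [ 381.  -276.8]
```

View pics/s3.png

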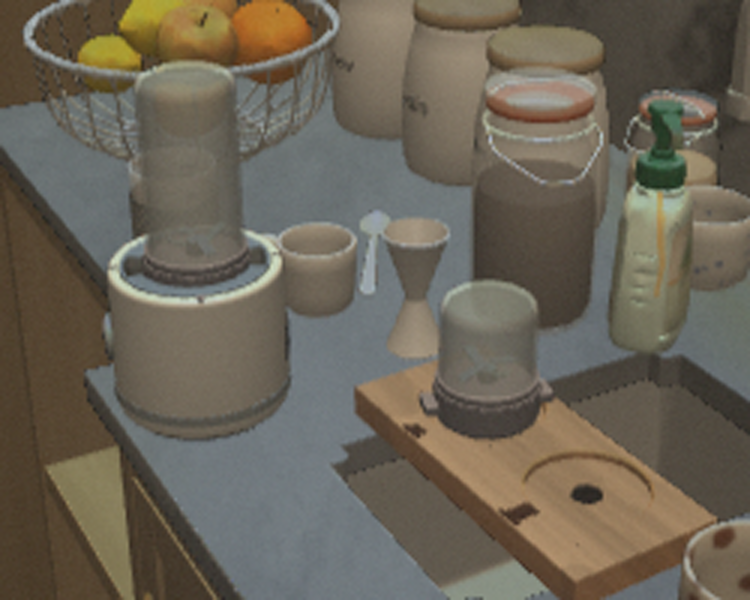

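The tall cup's top is at about 221 mm (81 + 140), its axis is within about 1.5 mm of the rim centre, and no lugs show in the slots, so it is locked. The short cup sits in its recess and the bystanders are in place.

```bash
python3 -c "
from station import robot, eyes
print(robot.close_job())"
```

```text
the job is handed in; nothing more can be done
None
```

I handed the job in at about 18.5 s: the short cup is back in its own recess and the tall cup measures as locked on the motor base, but the hand-in returned no verdict.

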